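Hold a bottle down on the touch mixer

TASK

Pull the drawer of the small bench-top drawer unit out to its stop and take the tall brown bottle with the black cap out of it. Stand the bottle upright in the ring cradle on the touch mixer and press it down against the springs as far as the cradle goes, pushing only on the bottle, not on the mixer. Finish while still holding the bottle pressed down there; leave the drawer open, and do not push over or shove anything else.

Things in the scene. Friction and masses are not known exactly. Their poses are not given: they have to be found in the camera images.
- drawer_unit: fixed grey metal drawer unit on the worktop, 150 (x) x 220 (y) x 120 (z) mm, with one drawer in its front; origin at the centre of its underside; its own -x axis points out of the front, the way the drawer opens
- drawer (a joint): how far the drawer is pulled out, m: 0 shut, 0.09 at its stop; slides along the unit's -x with about 1.5 N of friction and stays where it is left. The front panel is 15 mm thick and 116 mm high. The drawer floor is 18 mm above the worktop and its side walls stand 33 mm above that floor; inside it is 108 mm long and 184 mm wide
- drawer_handle (a point): middle of the drawer's bar handle: a level round bar 11 mm thick and 120 mm long, along the unit's y, 97 mm above the worktop and 23 mm below the unit's top; its centre line is 40 mm in front of the drawer front (34 mm free behind it), held by a short post 55 mm to each side of this point. Moves with the drawer
- bottle: loose brown bottle with a black screw cap (fixed on), 76 mm tall, about 0.08 kg; body 39 mm diameter up to 60 mm, cap 34 mm diameter above; stands in the left or right half of the drawer. Origin at the centre of its underside, z up through the cap
- jar: loose small white jar, 40 mm diameter, 62 mm tall, standing in the other half of the drawer; stays there. Origin at the centre of its underside
- mixer: fixed touch mixer: round white housing 126 mm in diameter and 45 mm high with a black knob on its side, three upright pins with coil springs on it carrying the ring cradle: an aluminium disc 104 mm in diameter and 6 mm thick with a round cup in its middle, open at the top, inner diameter 45 mm flaring to 54 mm at the rim; rim 14 mm above the cup's floor and 84 mm above the worktop when not pressed. Origin at the centre of its underside, z up
- cradle_seat (a point): centre of the cup's floor, where the bottle's underside rests: 70 mm above the worktop when not pressed. Moves down with the cradle; z up
- cradle (a joint): how far the cradle is pressed down, m: 0 at rest, 0.014 at its stop. Springs: starts to move at about 4 N and takes about 9.5 N at the stop; springs back up when let go, and does not sink under the bottle's weight alone
- tape_roll: loose roll of masking tape lying flat beyond the mixer, 96 mm across, 25 mm high; stays there. Origin at the centre of its underside
- charcoal: loose black charcoal block, 41 x 63 x 22 mm, to the right of the mixer; stays there. Origin at the centre of its underside
Mind the look-alikes: they are no part of the job. What is shaped like the mixer but turquoise is not meant.

How it is judged:
On the way, in this order (a step that is already met when the one before it is completed fails the run):
1. the drawer is pulled out to its stop, the bottle still standing in it (value of joint drawer above 0.083 m and angle between bottle's own z axis and vertical below 0.3 rad and height (world z) of bottle below 0.03 m), for 0.2 s.
2. the bottle is lifted out of the drawer, held by the gripper alone (height (world z) of bottle above 0.06 m and contact force between bottle and the fingers above 1 N and contact force between bottle and drawer_unit below 0.1 N and contact force between bottle and mixer below 0.1 N), for 0.2 s.
3. the bottle stands in the ring cradle and is pressed down with it (value of joint cradle above 0.01 m and horizontal distance between bottle and cradle_seat below 0.006 m and z of bottle in the frame of cradle_seat below 0.005 m and angle between bottle's own z axis and vertical below 0.12 rad), for 0.2 s.
At the end, for the whole second after the job is handed in: Still held: cradle at least 10 of 14 mm down, bottle in its cup (6 mm off centre, 5 mm off its floor, 0.12 rad tilt at most) and still, robot touching the bottle (over 1 N) and not the mixer, bottle on cradle over 4 N, drawer at least 70 mm open (all of step 3 and (contact force between bottle and the fingers above 1 N or contact force between bottle and the arm above 1 N) and contact force between mixer and the arm below 0.5 N and contact force between mixer and the fingers below 0.5 N and contact force between bottle and mixer above 4 N and linear speed of bottle below 0.02 m/s and value of joint drawer above 0.07 m); the arm keeps its last pose, push and grip.
It fails at once if the robot itself pushes on the mixer and drives its cradle down (value of joint cradle above 0.006 m and (contact force between mixer and the arm above 3 N or contact force between mixer and the fingers above 3 N)).
It fails at once if the jar is knocked over or taken out of the drawer (angle between jar's own z axis and vertical above 0.5 rad or height (world z) of jar above 0.05 m).
It fails at once if the tape roll or the charcoal block is shoved (distance of any of tape_roll, charcoal from where it was at the start of the episode above 0.03 m).
It also fails if it takes over 51 s, if anything falls off the work surface, if the arm or the gripper's body presses on something with over 40 N, if the wrist force passes 120 N, or if a joint passes its speed limit or range.

ROBOT

A 6-joint arm with a two-finger parallel gripper is mounted at the origin on a cart in front of the work surface, level with it; the furniture and walls round the work are solid. World frame = base frame: x ahead of the robot, y to its left, z up, the work surface at z = 0. Lengths are in m, angles in rad, forces in N, time in s.
With the tool pointing down it reaches from about 0.375 to 0.975 m from the base axis. Payload 3.8 kg.
Tool frame: the origin (TCP) lies midway between the tips of the shut fingers; the grasp point (between the pads) lies 19 mm behind it; z points along the fingers, y is the line along which they close (so a half turn about z gives the same grasp; the last joint's range is limited). The gripper opens to 88 mm and grips with 3 to 60 N. Pads are 18 mm wide; open, the fingers measure 123 mm over their backs; the gripper's body (75 mm by 187 mm) begins 45 mm behind the grasp point.
Start: joints at [1.251, 0.264, 1.604, -0, 1.274, -0.037], TCP at [0.188, 0.648, 0.239] pointing down, gripper open.
Joint ranges: [-2.63, 2.63], [-0.94, 2.18], [0.31, 2.57], [-1.31, 4.45], [0, 2.66], [-2.55, 2.55]. Speed limits (rad/s): [2.57, 2.57, 3.14, 3.14, 3.14, 3.14].

INTERFACE

Orientations are given as a rotation vector (axis times angle).
In Python, from cell import manip, inverse_kinematics, cams, order gives the robot as it stands. Calls block until the motion is done:
- manip.move_pose(position, orientation): joint-space move of the TCP to a pose.
- manip.move_linear(position, rate=0.15, rot=None): straight line of the TCP; rot=None keeps the orientation; rate is the mean speed in m/s.
- manip.set_joints(angles): joint-space move.
- manip.set_gripper(opening, force=None): finger opening in m; force is the grip in N (None keeps the last); returns when the fingers have stopped.
- manip.dwell(seconds).
- inverse_kinematics(position, orientation): joint angles nearest the present ones, or None.
- manip.state(): the state.
- cams.capture(name): name is "scene" or "top" or "wrist"; returns a dict with "image" (480x640x3 uint8, blue, green, red), "z_map" (480x640 float32, m along the optical axis (not along the pixel's ray), 0 where there is no reading), "intrinsics" (3x3 intrinsics, pixels), "position" and "orientation" of the camera in the world; the wrist camera has in their place "T_tool_cam" (4x4, takes a point from camera to tool coordinates, whose origin is the TCP and whose axes are the flange's). Camera axes: x right, y down, z forward; pixel columns grow to the right and rows downward; lengths in m; the calibration is good to about 2 mm. A picture is of the moment at which its call begins: read the wrist's pose just before it.
A pose or a line that the arm cannot do raises manip.IKError and nothing moves.
- order.close_job(): hands the job in; it is judged then, once.
The state is a dict: "clock": time; "joint_pos": joint angles; "joint_velocities": joint speeds; "tau": joint torques, N m; "tool_pos": TCP position; "tcp_rot": TCP orientation; "contact_force": force on the tool from outside, world axes, zero at the start; "moment": the same for the moment, N m; "gripper_width": finger opening in m; "grasp_force": force on a finger pad.
Only numpy, scipy, OpenCV 4.12 (cv2) and the standard library are available. Lean on these libraries where they do the work, as an engineer would, in place of code of your own. Each camera call takes 0.05 s, during which the arm holds its last target. There are 200 camera calls.

## Working session

There is one attempt and no reset: what is moved stays moved. The work goes in short steps, each a Python script; the robot and the scene stay as the last script left them, time stands still between calls to the robot, and variables do not carry over. Pictures are saved under pics/ and viewed, at most 10 in all, crops included, and the job is handed in when it is done.

```bash
mkdir -p pics
cat > h.py <<'E'
import numpy as np, cv2
from cell import manip, inverse_kinematics, cams, order
from scipy.spatial.transform import Rotation as R
def cam(n):
    s=manip.state(); c=cams.capture(n)
    if n=='wrist':
        T=np.eye(4);T[:3,:3]=R.from_rotvec(s['tcp_rot']).as_matrix();T[:3,3]=s['tool_pos'];T=T@c['T_tool_cam']
    else:
        T=np.eye(4);o=np.array(c['orientation'])
        T[:3,:3]=o if o.shape==(3,3) else R.from_rotvec(o).as_matrix() if o.size==3 else R.from_quat(o).as_matrix()
        T[:3,3]=c['position']
    c['T']=T; return c
def ray(c,u,v,z):
    d=c['T'][:3,:3]@np.linalg.inv(c['intrinsics'])@np.array([u,v,1.]);o=c['T'][:3,3]
    return o+d*(z-o[2])/d[2]
def cloud(c):
    v,u=np.mgrid[:480,:640];p=np.stack([u,v,np.ones_like(u)],-1)@np.linalg.inv(c['intrinsics']).T*c['z_map'][...,None]
    return p@c['T'][:3,:3].T+c['T'][:3,3]
def proj(c,p):
    q=c['intrinsics']@(c['T'][:3,:3].T@(np.array(p)-c['T'][:3,3]));return q[:2]/q[2]
E
python3 - <<'E'
from h import *
for n in('scene','top'):
    c=cam(n);cv2.imwrite(f'pics/{n}0.png',c['image']);print(n,c['orientation'],c['T'].round(3).tolist(),c['intrinsics'])
print(manip.state())
E
```

```text
scene [-1.98936565  0.31519714 -0.2365774 ] [[0.946, -0.115, 0.304, 0.261], [-0.324, -0.407, 0.854, -0.699], [0.025, -0.906, -0.422, 0.445], [0.0, 0.0, 0.0, 1.0]] [[460.62949618   0.         327.73702533]
 [  0.         460.62949618 238.46622677]
 [  0.           0.           1.        ]]
top [-2.15942294  2.109926   -0.22914361] [[0.021, -0.982, 0.187, 0.344], [-0.999, -0.025, -0.024, 0.071], [0.028, -0.186, -0.982, 1.121], [0.0, 0.0, 0.0, 1.0]] [[437.56752229   0.         313.70868781]
 [  0.         437.56752229 245.32769247]
 [  0.           0.           1.        ]]
{'clock': 0.1, 'joint_pos': array([ 1.25107965e+00,  2.64675838e-01,  1.60521612e+00, -3.22039078e-05,
        1.27372884e+00, -3.68967807e-02]), 'joint_velocities': array([ 1.33673263e-03, -2.74705381e-03, -4.25063387e-03, -5.93007227e-05,
       -3.88027640e-04,  4.40669261e-04]), 'tau': array([ 2.71560129e-04, -5.03618360e+01, -3.58078194e+01,  7.30968453e-02,
        2.32073822e-02, -5.34102026e-05]), 'tool_pos': array([0.18817609, 0.64756997, 0.23752537]), 'tcp_rot': array([-0.44271198, -3.1099085 ,  0.00314354]), 'contact_force': array([0.03911512, 0.27761294, 0.39967289]), 'moment': array([-0.01138897,  0.0154592 , -0.01394718]), 'grasp_force': 0.0, 'gripper_width': 0.08773869764828801}
```

View pics/top0.png

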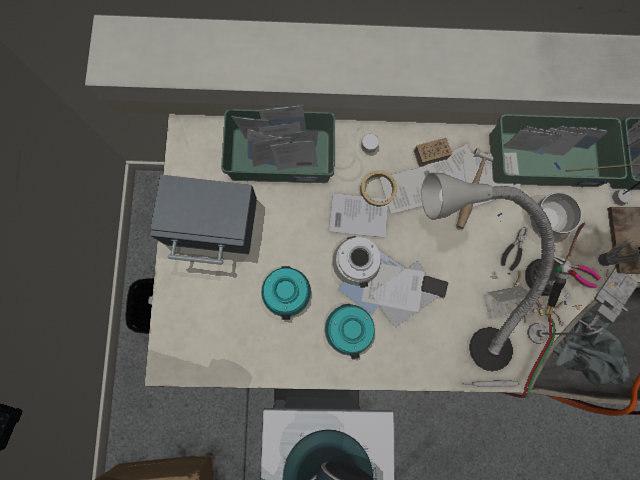

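View pics/scene0.png

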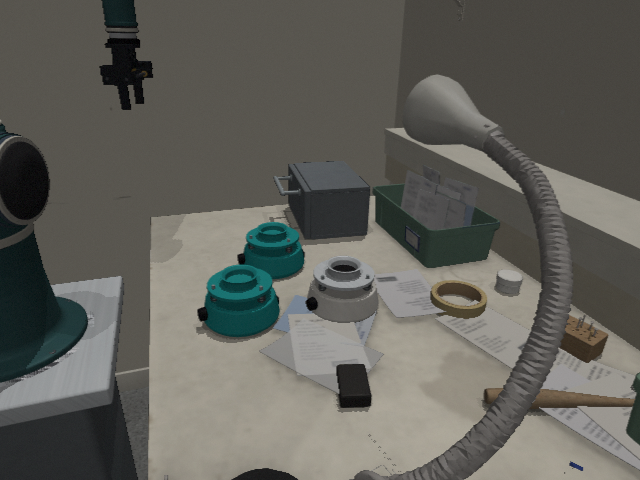

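Turquoise look-alikes are at top-view (286,291) and (351,329). The white one at (358,259) fits "white housing", so that is the mixer. Drawer unit at (205,213) with its handle at (197,252), tape roll (379,188), charcoal (434,287). The lamp is at (440,195), with its neck further right. Next I measure these.

Run:
```python
from h import *
c=cam('top');P=cloud(c);im=c['image'];z=P[...,2]
np.set_printoptions(precision=4,suppress=True)
# unit top
m=(abs(z-.12)<.012);m[:, 300:]=0;m[:150]=0
m=cv2.morphologyEx(m.astype(np.uint8),cv2.MORPH_OPEN,np.ones((9,9)))
n,l,st,ce=cv2.connectedComponentsWithStats(m)
k=1+np.argmax(st[1:,4]);q=P[l==k];print('unit',st[k],np.median(q[:,2]))
pix=np.argwhere(l==k)[:,::-1]
w=np.array([ray(c,u,v,.12)[:2] for u,v in pix])
r=cv2.minAreaRect((w*1000).astype(np.float32));print(r, cv2.boxPoints(r))
# handle points: z 0.08-0.11, in front region
h=(z>.085)&(z<.11);h[:,:155]=0;h[:,245:]=0;h[:240]=0;h[275:]=0
q=P[h];print('handle n',len(q));
bar=[ray(c,u,v,.1025) for v,u in np.argwhere(h)];bar=np.array(bar);rr=cv2.minAreaRect((bar[:,:2]*1000).astype(np.float32));print(rr,cv2.boxPoints(rr))
# mixer cradle: cup
hsv=cv2.cvtColor(im,cv2.COLOR_BGR2HSV)
reg=np.zeros(z.shape,bool);reg[230:290,330:385]=1
for lo,hi,zz in((.072,.095,.08),(.03,.095,.06)):
    mm=reg&(z>lo)&(z<hi);pp=P[mm];print('mix',mm.sum(),np.median(pp,0),pp.min(0),pp.max(0))
wht=(hsv[...,1]<40)&(hsv[...,2]>120)&reg&(z>.074)
ct,_=cv2.findContours(wht.astype(np.uint8),cv2.RETR_EXTERNAL,cv2.CHAIN_APPROX_NONE)
cc=max(ct,key=cv2.contourArea);e,_r=cv2.minEnclosingCircle(cc);print('circle',e,_r,ray(c,*e,.08))
# lamp
lm=(z>.1);lm[:,:400]=0;lm[:150]=0;lm[380:]=0;pp=P[lm];print('lamp',pp.min(0),pp.max(0), 'head',np.percentile(P[180:215,425:455].reshape(-1,3),[5,50,95],axis=0))
for u,v in((440,200),(470,195),(500,195),(540,220),(553,260),(530,310)):print(u,v,P[v,u])
big=cv2.resize(im[170:360,150:470],None,fx=2.5,fy=2.5,interpolation=cv2.INTER_CUBIC);cv2.imwrite('pics/crop.png',big)
```

```text
unit [ 151  176  101   70 5786] 0.12021697757482808
((612.0604858398438, 313.10955810546875), (221.16282653808594, 151.69097900390625), 84.93932342529297) [[526.7562 209.6496]
 [677.8559 196.2688]
 [697.3648 416.5695]
 [546.2651 429.9503]]
handle n 504
((515.4226684570312, 299.70477294921875), (55.75448226928711, 178.8516082763672), 0.5396975874900818) [[486.7043 388.864 ]
 [488.389  210.0203]
 [544.141  210.5455]
 [542.4563 389.3892]]
mix 310 [ 0.5193 -0.0696  0.0812] [ 0.4687 -0.1143  0.072 ] [ 0.5577 -0.0217  0.0891]
mix 1715 [ 0.5105 -0.0625  0.0686] [ 0.4483 -0.1229  0.03  ] [ 0.5732 -0.0075  0.0891]
circle (359.6707458496094, 256.7195129394531) 12.62571907043457 [ 0.5171 -0.0661  0.08  ]
lamp [ 0.3422 -0.7604  0.1001] [0.7621 0.0712 1.1212] head [[ 0.5565 -0.1933  0.3097]
 [ 0.5886 -0.1786  0.3318]
 [ 0.6229 -0.1631  0.3916]]
440 200 [ 0.5937 -0.1913  0.3126]
470 195 [ 0.5895 -0.2308  0.3621]
500 195 [ 0.6008 -0.3002  0.3325]
540 220 [ 0.5742 -0.4166  0.2561]
553 260 [ 0.5046 -0.4839  0.1763]
530 310 [ 0.4027 -0.518  -0.0029]
```

View pics/crop.png

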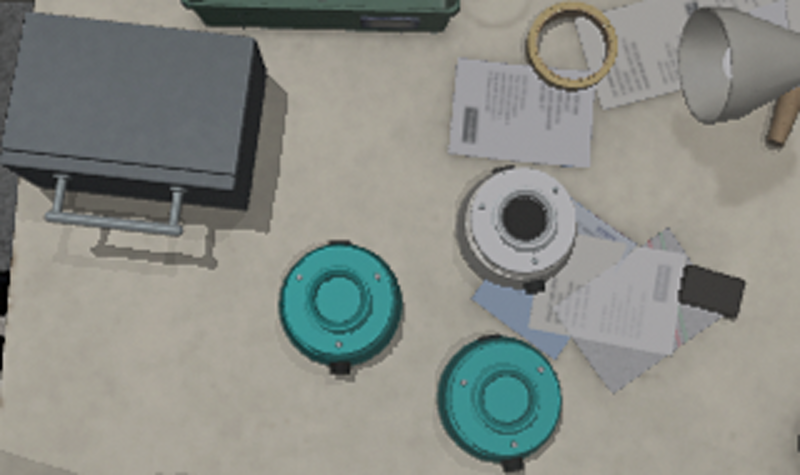

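Crop: the white mixer, with the dark hollow of its cup at crop (525,220), is the meant one. The two turquoise ones are not. The handle bar runs crop (47,218)–(182,232). I'll go above the handle and look with the wrist camera.

```bash
cat >> h.py <<'E'
def down(yx,yy):
    "tool pointing down, closing axis along +-(yx,yy); sign with smaller j6"
    best=None
    for s in(1,-1):
        y=np.array([yx,yy,0.])*s;y/=np.linalg.norm(y);zz=np.array([0,0,-1.]);M=np.column_stack([np.cross(y,zz),y,zz])
        yield R.from_matrix(M).as_rotvec()
def best(p,yx,yy):
    L=[]
    for r in down(yx,yy):
        q=inverse_kinematics(p,r)
        if q is not None: L.append((abs(q[5]),r,q))
    L.sort(key=lambda t:t[0]);return L[0][1],L[0][2]
E
python3 - <<'E'
from h import *
np.set_printoptions(precision=4,suppress=True)
c=cam('top')
a,b=ray(c,168.8,257.2,.1),ray(c,222.8,262.8,.1);h=(a+b)/2;print(a,b,h)
p=[h[0],h[1],.26];r,q=best(p,.996,-.088);print(q,r)
manip.set_gripper(.03);manip.move_pose(p,r)
print(manip.state()['tool_pos'],manip.state()['clock'])
w=cam('wrist');cv2.imwrite('pics/w1.png',w['image'])
np.save('w1T.npy',w['T'])
P=cloud(w);z=P[...,2]
m=((z>.085)&(z<.112)).astype(np.uint8)
print(w['T'][:3,3],[ (u,v,P[v,u]) for u in(100,320,540) for v in(60,150,240,330,420)])
E
```

```text
[0.5014 0.3849 0.1   ] [0.4913 0.2584 0.1   ] [0.4963 0.3217 0.1   ]
[ 0.533   0.0942  1.7629 -0.      1.2845  0.6211] [2.3171 2.1214 0.    ]
[0.4959 0.3226 0.2599] 2.8083
[0.5032 0.3918 0.406 ] [(100, 60, array([-0.145 ,  0.6391, -0.9   ])), (100, 150, array([0.2819, 0.3858, 0.0001])), (100, 240, array([ 0.2591,  0.292 , -0.0009])), (100, 330, array([0.4622, 0.3604, 0.3441])), (100, 420, array([0.46  , 0.3443, 0.3472])), (320, 60, array([0.5112, 0.4504, 0.0003])), (320, 150, array([0.5038, 0.3728, 0.1024])), (320, 240, array([0.4977, 0.3018, 0.1022])), (320, 330, array([0.4866, 0.1643, 0.0008])), (320, 420, array([0.4805, 0.0987, 0.0675])), (540, 60, array([0.6566, 0.4202, 0.1198])), (540, 150, array([0.6597, 0.3603, 0.121 ])), (540, 240, array([0.6647, 0.2924, 0.1198])), (540, 330, array([0.5393, 0.3535, 0.3439])), (540, 420, array([0.5379, 0.3384, 0.3483]))]
```

View pics/w1.png

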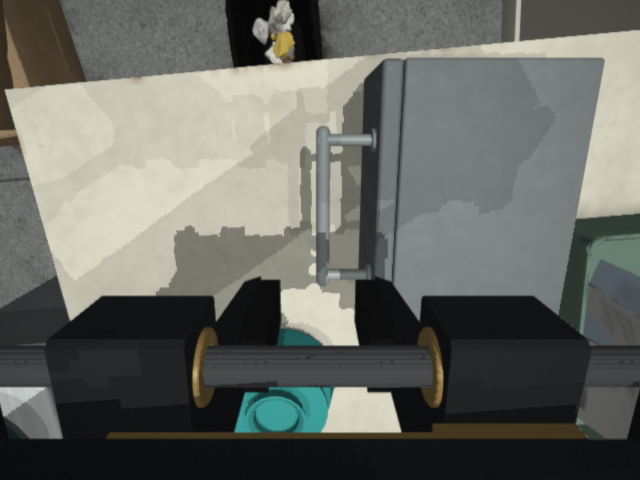

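The wrist view shows the handle bar upright at (323,127)–(322,284). The panel seam is near u=390, and the fingers straddle the bar's line. I'll grip the bar and pull.

Run:
```python
from h import *
np.set_printoptions(precision=4,suppress=True)
w=cam('wrist');a,b=ray(w,323,128,.099),ray(w,322,284,.099);h=(a+b)/2
d=a-b;d=d[:2]/np.linalg.norm(d[:2]);print(a,b,np.linalg.norm(a-b),h,d)
f=np.array([-d[1],d[0]])  # pull direction
if f[0]>0:f=-f
print('pull',f)
r,_=best([h[0],h[1],.2],f[0],f[1])
manip.move_pose([h[0],h[1],.15],r)
manip.move_linear([h[0],h[1],.079],rate=.08)
s=manip.state();print(s['tool_pos'],s['contact_force'])
manip.set_gripper(0,15)
s=manip.state();print(s['gripper_width'],s['grasp_force'],s['contact_force'])
p0=s['tool_pos']
for t in(.03,.06,.085,.092):
    manip.move_linear([h[0]+f[0]*t,h[1]+f[1]*t,.079],rate=.06);s=manip.state();print(t,s['tool_pos'],s['contact_force'],s['gripper_width'],s['clock'])
np.save('pull.npy',np.r_[h[:2],f])
```

```text
[0.5074 0.3887 0.099 ] [0.496  0.2623 0.099 ] 0.12685545061787204 [0.5017 0.3255 0.099 ] [0.0897 0.996 ]
pull [-0.996   0.0897]
[0.5021 0.3258 0.0795] [-0.9173  0.1735 -0.1382]
0.00970183478466529 14.834549725055695 [-5.1579  0.6057  4.1488]
0.03 [0.4712 0.3284 0.0794] [-0.9608 -0.7657  4.697 ] 0.009889221598507258 5.5583
0.06 [0.4403 0.3312 0.0793] [-2.03   -0.9926  6.481 ] 0.00982295296032373 6.2083
0.085 [0.415  0.3334 0.0793] [-1.6802 -1.4996  8.4249] 0.009965537578897538 6.775
0.092 [0.4104 0.3338 0.0793] [ 5.9408 -3.2883  2.1702] 0.00985720013117055 7.0417
```

Run:
```python
from h import *
np.set_printoptions(precision=4,suppress=True)
manip.set_gripper(.03);p=manip.state()['tool_pos'];manip.move_linear([p[0],p[1],.27],rate=.2)
H=np.load('pull.npy');f=H[2:];h=H[:2]+f*.091
tgt=h-f*.085   # above drawer
r,_=best([tgt[0],tgt[1],.27],*f)
manip.move_linear([tgt[0],tgt[1]-.07,.30],rate=.3)
s=manip.state();print(s['tool_pos'],s['clock'])
w=cam('wrist');cv2.imwrite('pics/w2.png',w['image']);c=cam('top')
np.savez('w2.npz',T=w['T'],K=w['intrinsics'],z=w['z_map'])
cv2.imwrite('pics/t2.png',cv2.resize(c['image'][170:320,130:290],None,fx=3,fy=3))
```

```text
[0.4955 0.2553 0.2985] 9.1833
```

View pics/w2.png

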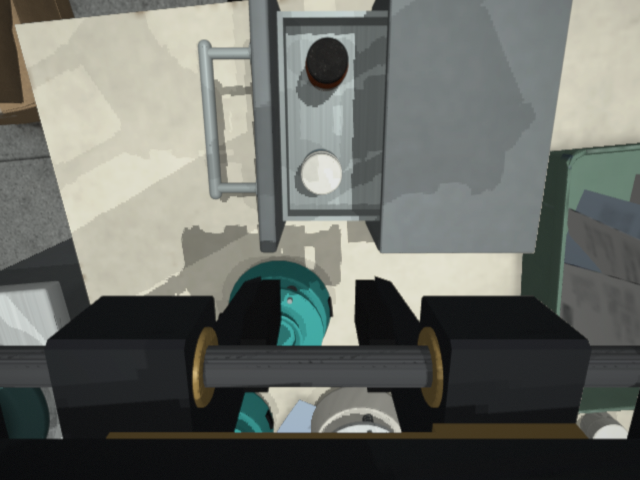

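The drawer is open. The bottle's black cap is at (327,62) and the white jar at (321,172). Panel inner edge u≈278, cabinet front u≈387.

Run:
```python
from h import *
np.set_printoptions(precision=4,suppress=True)
im=cv2.imread('pics/w2.png');D=np.load('w2.npz');w=dict(T=D['T'],intrinsics=D['K'],z_map=D['z']);P=cloud(w)
reg=np.zeros(im.shape[:2],bool);reg[20:105,290:365]=1
m=reg&(P[...,2]>.088)&(P[...,2]<.1)
q=P[m];print('cap',len(q),np.median(q,0),(q.min(0)+q.max(0))/2,q.max(0)-q.min(0))
g=cv2.cvtColor(im,cv2.COLOR_BGR2HSV)
cm=(reg&(g[...,2]<60)&m).astype(np.uint8);ct,_=cv2.findContours(cm,0,1);e=cv2.minEnclosingCircle(max(ct,key=cv2.contourArea));print(e,ray(w,*e[0],.094))
reg[:]=0;reg[140:205,295:350]=1
m=reg&(P[...,2]>.07)&(P[...,2]<.09);q=P[m];print('jar',len(q),(q.min(0)+q.max(0))/2,q.max(0)-q.min(0))
for n,u,v in(('panel',279,80),('unit',387,80)):print(n,ray(w,u,v,.119),P[v,u-6],P[v,u+6])
```

```text
cap 1524 [0.5159 0.3749 0.0934] [0.5159 0.3748 0.0925] [0.0345 0.0345 0.0082]
((327.0, 60.0), 22.203702926635742) [0.5155 0.3743 0.094 ]
jar 1341 [0.5023 0.2796 0.0764] [0.0373 0.038  0.0128]
panel [0.4763 0.3599 0.119 ] [0.4702 0.362  0.1038] [0.4756 0.3679 0.0409]
unit [0.5598 0.3522 0.119 ] [0.5715 0.3615 0.0159] [0.5641 0.3516 0.1209]
```

Run:
```python
from h import *
np.set_printoptions(precision=4,suppress=True)
H=np.load('pull.npy');f=H[2:];d=(-f[1],f[0])
b=[.5157,.3746]
r,q=best([*b,.2],*d);print(q)
p=manip.state()['tool_pos']
manip.move_pose([*b,.22],r)
manip.set_gripper(.062)
manip.move_linear([*b,.061],rate=.1)
s=manip.state();print(s['tool_pos'],s['contact_force'])
manip.set_gripper(0,35);s=manip.state();print(s['gripper_width'],s['grasp_force'],s['contact_force'])
manip.move_linear([*b,.12],rate=.08)
manip.move_linear([*b,.25],rate=.2)
manip.dwell(.2)
s=manip.state();print(s['tool_pos'],s['gripper_width'],s['grasp_force'],s['contact_force'],s['clock'])
w=cam('wrist');cv2.imwrite('pics/w3.png',w['image']);np.savez('w3.npz',T=w['T'],K=w['intrinsics'],z=w['z_map'])
```

```text
[ 0.5891  0.2197  1.7309 -0.      1.191  -0.8918]
[0.5162 0.375  0.0618] [0.0142 0.6002 0.9337]
0.03592453294281652 35.000594509765506 [-1.0947 -0.0988  1.324 ]
[0.5148 0.374  0.2476] 0.03591170265810314 34.99964523129165 [-0.1705 -0.2374 -1.9502] 15.35
```

View pics/w3.png

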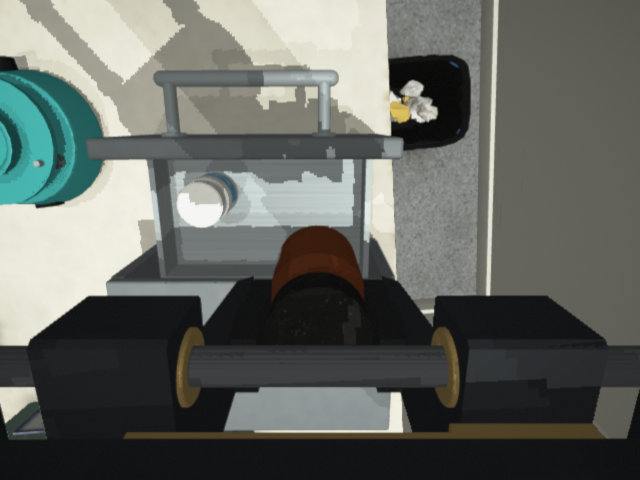

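The bottle is held upright and centred between the pads at u≈319. The jar is standing at (207,200) and the drawer is open. Next: look at the mixer from close by, with the camera on the far side and clear of the lamp.

Run:
```python
from h import *
np.set_printoptions(precision=4,suppress=True)
c=cam('top');P=cloud(c);v,u=np.mgrid[:480,:640]
L=P[(P[...,2]>.18)&(u>400)&(u<600)&(v>150)];dd=np.hypot(L[:,0]-.511,L[:,1]+.066);i=np.argsort(dd)[:3];print('lamp nearest',dd[i],L[i])
w=cam('wrist');s=manip.state();Tc=np.linalg.inv(np.block([[R.from_rotvec(s['tcp_rot']).as_matrix(),s['tool_pos'][:,None]],[np.zeros((1,3)),1]]))@w['T'];print('cam in tool',Tc[:3,3])
# view pose: camera on +x side
pv=[.43,-.05,.25]
for r in down(0,1):
    off=R.from_rotvec(r).as_matrix()@Tc[:3,3]
    q=inverse_kinematics(pv,r);print(off,q)
    if off[0]>0.03 and q is not None: rv=r
manip.move_linear([.44,.25,.26],rate=.3)
manip.move_pose(pv,rv)
s=manip.state();print(s['tool_pos'],s['grasp_force'],s['gripper_width'],s['clock'])
w=cam('wrist');cv2.imwrite('pics/w4.png',w['image']);np.savez('w4.npz',T=w['T'],K=w['intrinsics'],z=w['z_map'])
```

```text
lamp nearest [0.1063 0.1072 0.1075] [[ 0.5552 -0.1627  0.327 ]
 [ 0.5521 -0.165   0.3319]
 [ 0.5498 -0.1662  0.3337]]
cam in tool [ 0.0679  0.0005 -0.1458]
[-0.0679  0.0005  0.1458] [-0.1733 -0.2176  2.0751  0.      1.2841 -1.7441]
[ 0.0679 -0.0005  0.1458] [-0.1733 -0.2176  2.0751 -0.      1.2841  1.3975]
[ 0.4303 -0.0497  0.2499] 34.99957197345793 0.03594567685487356 18.2
```

View pics/w4.png

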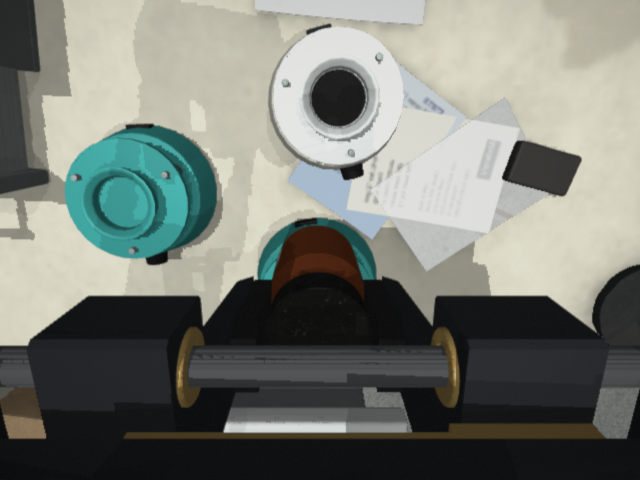

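White mixer at (337,97), with its dark cup floor centred near (339,97). The turquoise ones are at (135,195) and (318,250).

Run:
```python
from h import *
np.set_printoptions(precision=4,suppress=True)
im=cv2.imread('pics/w4.png');D=np.load('w4.npz');w=dict(T=D['T'],intrinsics=D['K'],z_map=D['z']);P=cloud(w)
g=cv2.cvtColor(im,cv2.COLOR_BGR2GRAY);m=np.zeros_like(g);m[55:140,300:380]=(g[55:140,300:380]<60)
ct,_=cv2.findContours(m,0,1);k=max(ct,key=cv2.contourArea);e=cv2.fitEllipse(k);print(e)
for z in(.07,.077):
    x=np.array([ray(w,*p[0],z)[:2] for p in k]).astype(np.float32);cc,rr=cv2.minEnclosingCircle(x);print('floor',z,cc,rr,ray(w,*e[0],z))
reg=np.zeros(g.shape,bool);reg[15:185,260:410]=1
for lo,hi in((.06,.08),(.08,.09),(.06,.09)):
    q=P[reg&(P[...,2]>lo)&(P[...,2]<hi)][:,:2]
    cc,rr=cv2.minEnclosingCircle((q*1000).astype(np.float32));print(lo,len(q),cc,rr,np.median(P[reg&(P[...,2]>lo)&(P[...,2]<hi)][:,2]))
# bottle bottom: lowest point of the body in the tool frame
b=np.zeros(g.shape,bool);b[220:275,270:365]=1;hsv=cv2.cvtColor(im,cv2.COLOR_BGR2HSV)
b&=(hsv[...,0]<15)&(hsv[...,1]>120);q=P[b];print('bottle',len(q),np.percentile(q,[1,50,99],axis=0))
```

```text
((337.83233642578125, 97.55091094970703), (52.06670379638672, 55.168766021728516), 8.365644454956055)
floor 0.07 (0.5201059579849243, -0.06460420042276382) 0.02103518508374691 [ 0.5205 -0.0647  0.07  ]
floor 0.077 (0.5196895599365234, -0.06427216529846191) 0.020585669204592705 [ 0.5201 -0.0643  0.077 ]
0.06 11969 (520.4114379882812, -64.93852996826172) 52.03635787963867 0.06840461475802867
0.08 2155 (520.2554931640625, -64.92921447753906) 30.416236877441406 0.08320482859060035
0.06 14124 (520.4114379882812, -64.93852996826172) 52.03635787963867 0.06869047374866213
bottle 3145 [[ 0.4443 -0.0644  0.2125]
 [ 0.4507 -0.0487  0.2483]
 [ 0.4533 -0.0328  0.2685]]
```

Run:
```python
from h import *
from scipy.optimize import least_squares
np.set_printoptions(precision=4,suppress=True)
im=cv2.imread('pics/w4.png');D=np.load('w4.npz');w=dict(T=D['T'],intrinsics=D['K'],z_map=D['z']);P=cloud(w)
b=np.zeros((480,640),bool);b[222:275,272:362]=1;hsv=cv2.cvtColor(im,cv2.COLOR_BGR2HSV)
b&=(hsv[...,0]<15)&(hsv[...,1]>120);q=P[cv2.erode(b.astype(np.uint8),np.ones((3,3)))>0]
fn=lambda a:np.hypot(q[:,0]-a[0]-a[2]*(q[:,2]-.24),q[:,1]-a[1]-a[3]*(q[:,2]-.24))-.0195
s=least_squares(fn,[.43,-.05,0,0],loss='soft_l1',f_scale=.001);print('axis@.24, tilt',s.x,np.sqrt(np.mean(s.fun**2)), q[:,2].min())
print(s.x[:2]+s.x[2:]*(.206-.24)-np.array([.4303,-.0497]))
```

```text
axis@.24, tilt [ 0.4332 -0.0488 -0.0405 -0.0095] 0.004004676047264983 0.21256607891954096
[0.0042 0.0012]
```

Run:
```python
from h import *
np.set_printoptions(precision=4,suppress=True)
t=[.519,-.0672]
for r in down(1,0):
    if R.from_rotvec(r).as_matrix()[1,0]>.5: rf=r
q=inverse_kinematics([*t,.2],rf);print(q)
manip.move_pose([.46,-.03,.25],rf)
manip.move_linear([*t,.2],rate=.15)
manip.move_linear([*t,.136],rate=.1);manip.dwell(.2)
s=manip.state();F0=s['contact_force'];print(s['tool_pos'],F0,s['moment'],s['clock'])
for z in(.13,.126,.122,.118):
    manip.move_linear([*t,z],rate=.04);manip.dwell(.1);s=manip.state();F=s['contact_force']-F0;print(s['tool_pos'],F,s['moment'])
    if np.linalg.norm(F)>5:print('contact');break
c=cam('scene');x=c['image'];cv2.imwrite('pics/s5.png',cv2.resize(x[180:360,230:470],None,fx=3,fy=3))
```

```text
[-0.1764  0.0049  1.9692 -0.      1.1675 -0.1764]
[ 0.5197 -0.0673  0.1369] [ 0.1882  0.0036 -1.0923] [-0.067   0.0692  0.013 ] 21.325
[ 0.5189 -0.0672  0.1299] [0.4782 0.9166 0.5563] [-0.0506  0.0526  0.034 ]
[ 0.5189 -0.0672  0.1259] [-1.2266  0.1202  0.9774] [-0.085   0.0236 -0.0433]
[ 0.5189 -0.0672  0.1219] [-0.2863 -0.018  -0.0543] [-0.125   0.069   0.0257]
[ 0.5189 -0.0672  0.1179] [ 0.0746 -0.3315  1.4071] [-0.043   0.138   0.0422]
```

View pics/s5.png

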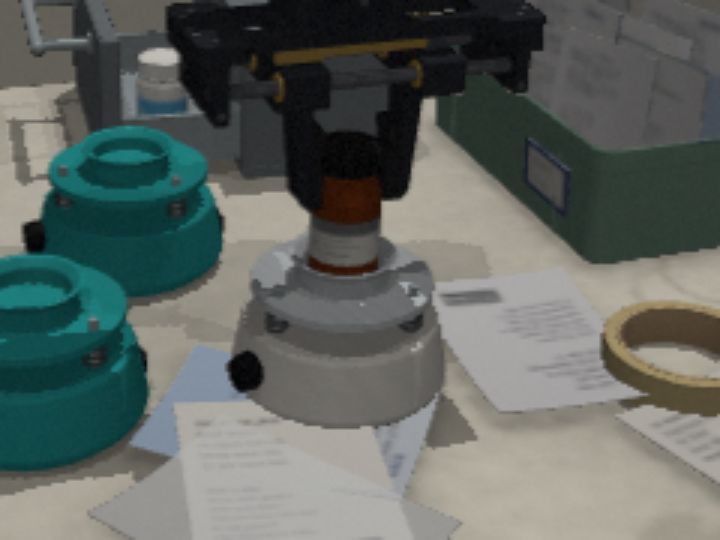

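The bottle stands upright inside the cup at crop (345,265), the fingers are clear of the mixer, and the jar is still standing at (160,80). Now I press it down in steps, watching the force.

Run:
```python
from h import *
np.set_printoptions(precision=4,suppress=True)
t=[.519,-.0672];F0=-1.0
for z in(.114,.111,.108,.105,.102,.100,.098,.0965):
    manip.move_linear([*t,z],rate=.03);manip.dwell(.1);s=manip.state();F=s['contact_force'];print(z,s['tool_pos'],F,s['moment'],s['gripper_width'])
    if F[2]-F0>15:print('stop');break
c=cam('scene');x=c['image'];cv2.imwrite('pics/s6.png',cv2.resize(x[180:360,230:470],None,fx=3,fy=3));print(s['clock'])
```

```text
0.114 [ 0.5189 -0.0672  0.1139] [ 0.5217  0.9035 -0.0817] [-0.0966  0.0324 -0.0366] 0.03593707892736852
0.111 [ 0.5195 -0.0673  0.1116] [-0.6399  0.3591  3.5778] [-0.048   0.1353  0.0232] 0.03618159622969249
0.108 [ 0.5195 -0.0673  0.1084] [0.0584 1.0512 4.6108] [-0.0029  0.036  -0.0289] 0.036238685613902144
0.105 [ 0.5195 -0.0673  0.1055] [-0.9633 -0.2222  6.492 ] [-0.0508  0.155   0.0242] 0.035671882033931006
0.102 [ 0.5195 -0.0673  0.1027] [-1.537  -0.84    7.0272] [-0.0169  0.1453 -0.0002] 0.03576555027431105
0.1 [ 0.5195 -0.0673  0.1008] [-1.1719  1.4665  7.4809] [-0.0102  0.2491  0.0443] 0.03549168728847049
0.098 [ 0.5195 -0.0673  0.099 ] [-2.2227  0.4615  7.5673] [-0.0259  0.2965  0.0091] 0.03558844714328875
0.0965 [ 0.5197 -0.0674  0.0988] [-4.8322  1.042  17.1266] [0.0557 0.9394 0.0345] 0.035816472640407195
stop
25.6583
```

View pics/s6.png

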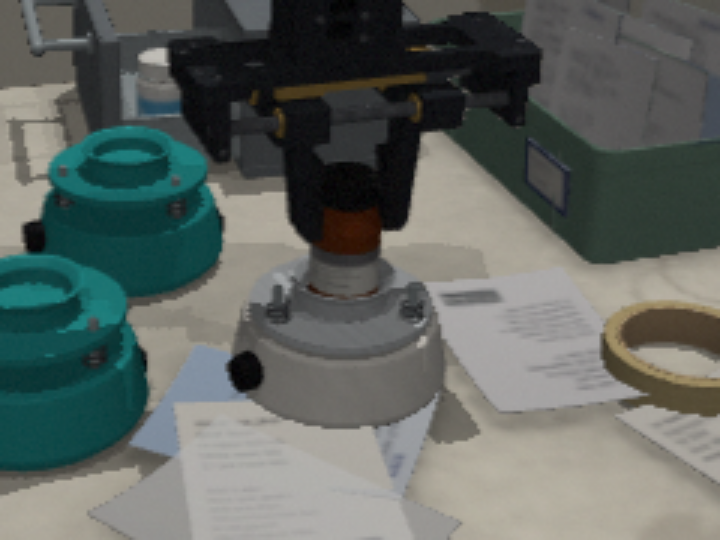

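The cradle is down at its stop: the pins stick up through the disc, and the force jumped from 8 to 17 N. The bottle is still gripped and upright in the cup, and the fingers are clear of the mixer. I'm handing it in.

Run:
```python
from h import *
manip.dwell(.5);s=manip.state();print(s['contact_force'],s['tool_pos'],s['grasp_force'])
print(order.close_job())
```

```text
[-4.67788932  0.55546286 16.86179645] [ 0.51966781 -0.06732173  0.09885555] 35.014528962783515
the job is handed in; nothing more can be done
None
```

I handed the job in with the drawer open to its stop and the bottle upright in the white mixer's cradle, held down at the cradle's stop with about 17 N; the hand-in gave no verdict back.

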